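Put the material sample case away: flap down, lid shut

ROBOT

A 6-joint arm with a two-finger parallel gripper is mounted at the origin on the work surface. World frame = base frame: x ahead of the robot, y to its left, z up, the work surface at z = 0. Lengths are in mm, angles in degrees, forces in N, time in s.
With the tool pointing down it reaches from about 300 to 850 mm from the base axis. Payload 4.2 kg.
Tool frame: the origin (TCP) lies midway between the tips of the shut fingers; the grasp point (between the pads) lies 19 mm behind it (env.grip_point_offset is the distance from the TCP to the grasp point, in mm); z points along the fingers, x is the direction in which the jaws open and shut, and the axes are right-handed (so a half turn about z gives the same grasp; the last joint's range is limited). The gripper opens to 91 mm and grips with 3 to 60 N. Pads are 32 mm wide; open, the fingers measure 118 mm over their backs; the gripper's body (76 mm by 178 mm) begins 60 mm behind the grasp point.
Start: joints at [63.14, 18.312, 89.639, -0, 72.044, -1.146], TCP at [249.488, 518.072, 213.976] pointing down, gripper open.
Joint ranges: [-177.97, 177.97], [-48.28, 115.42], [12.27, 149.76], [-77.06, 257.06], [2.81, 150.46], [-146.56, 146.56]. Speed limits (degrees/s): [147.25, 147.25, 180, 180, 180, 180].

INTERFACE

Orientations are given as [roll, pitch, yaw] about the fixed x, y, z axes, in that order (R = Rz(yaw) Ry(pitch) Rx(roll)).
In Python, from workcell import env gives the robot as it stands.
- The arm moves only by the shell command python3 -m pendant 'ROWS' [FORCE]. ROWS is JSON, a list of rows, each an object with "xyz": the shift along the tool's x, y, z in m, a list of three; "roll": the turn about the tool's z in degrees; "jaw": the closure, from 0 (fully open) to 1 (shut). A call has exactly 8 rows; each row is the pose to reach, as a shift and turn from the pose commanded when the call began, along the tool's axes at that moment; what a row does not reach only later rows make up. A row lasts 1/8 s, in which the tool goes at most 62.5 mm and 10.7 degrees, less where a joint would pass 70% of its speed; a pose out of reach is approached as far as the arm can. A call with a gripper value outside its range is refused whole. The fingers move at their own pace and stop on an object; FORCE is the grip in N (left out, the last holds). Time passes only in rows, so rows that repeat a pose let the fingers close, or fill a call up. It gives the time, the measured TCP pose, the force and the opening at its end, in the units of the state.
- env.state(): the state, without advancing time (a new reading comes with each control period).
- env.grab_frame(name): name is "scene" or "side" or "wrist"; returns (picture, depth): 384x512x3 uint8, blue, green, red; 384x512 float32, mm along the optical axis (not along the pixel's ray), 0 where there is no reading.
- env.camera_params(name): a dict with "camera_matrix" (3x3 intrinsics, pixels), "cam_to_world" (4x4, takes a point from camera to world coordinates); the wrist camera has in their place "hand_eye" (4x4, takes a point from camera to tool coordinates, whose origin is the TCP and whose axes are the tool frame's). Camera axes: x right, y up, looking along -z (the intrinsics and any distortion apply to the point x, -y, -z); pixel columns grow to the right and rows downward; lengths in mm; the calibration is good to about 2 mm. A picture is of the moment at which its call begins: read the wrist's pose just before it. camera_params takes no time and is no camera call.
- env.job_done(): hands the job in, once; it reports no verdict.
The state is a dict: "time_s": time; "qpos": joint angles; "qvel": joint speeds; "effort": joint torques, N m; "ee_pos": TCP position; "ee_rot": TCP orientation; "force": force on the tool from outside, world axes, zero at the start; "torque": the same for the moment, N m; "gripper_width": finger opening in mm.
Only numpy, scipy, OpenCV 4.12 (cv2) and the standard library are available. Lean on these libraries where they do the work, as an engineer would, in place of code of your own. Each camera call takes 0.05 s, during which the arm holds its last target. There are 200 camera calls.

TASK

The material sample case on the studio table is standing open. Fold its upright wooden flap down flat over the sample compartments, pushing it on its plain outer side, and only then swing the lid over and press it gently fully shut. Do it all by pushing with the fingertips or the outside of the fingers: do not pinch or grip the flap or the lid, keep off the samples mounted on the flap's inner face and off the lid's foam lining, do not slam anything, and leave everything else on the table and in the case where it is.

Things in the scene. Friction and masses are not known exactly. Their poses are not given: they have to be found in the camera images.
- case: Black sample case, aluminium edges, fixed to the table, 300 (its x) x 240 mm (its y), rim 80 mm high. Origin: centre of its underside, on the table. The lid is hinged along its +y side, the back; the -y side is the front, with a carrying handle standing out 19 mm, 24 to 51 mm up. Walls 8 mm. Plywood dividers inside, up to 50 mm high, carry the folded flap.
- flap (a joint): Flap angle: 0 = folded flat inside the case (its outer face then up, 56 mm above the table), 1.57 = upright, 1.72 = its stop, leaning slightly out to the front. Starts about upright. Friction hinge: it stays where it is left, needs 0.1 to 0.6 N m to turn, does not drop by itself and must be pushed all the way down.
- flap_hinge (a point): Middle of the flap's hinge line, at (0, -105, 56) mm in the case frame, running along the case's x just inside the front wall (its top is 24 mm higher). Turns with the flap: y points from hinge to free edge, z is the outward normal of the plain outer face, which passes through the hinge line and faces the front (-y of the case) while the flap stands, up when folded.
- flap_edge (a point): Point on the flap's outer face, 140 mm from the hinge line, mid-length, at the foot of the finger notch (70 mm long, 20 mm deep). The light plywood flap is 6 mm thick, 270 mm along the hinge, 160 mm from hinge to free edge. Its inner face (towards the back while it stands) is white card with three round samples 60 mm wide, standing out 6 mm: not to be touched.
- lid (a joint): Lid angle: 0 = shut, resting on the rim; 1.57 = upright; 2.05 = its stop. Starts about upright or leaning back. Friction hinges: it stays at whatever angle it is left, needs 0.1 to 1.5 N m to turn, and must be pushed all the way down.
- lid_hinge (a point): Middle of the lid's hinge line, at (0, 120, 80) mm in the case frame, along the case's x on the back rim. The point turns with the lid: its -y axis points from the hinge to the free edge, its z axis is the outward normal of the outer face.
- lid_edge (a point): Middle of the lid's free edge, on its outer face: 240 mm from the hinge line, 20 mm off the hinge plane. Black panel in an aluminium frame, 240 x 300 x 20 mm; shut, its outer face is 100 mm above the table; open, it looks away from the case's back. The inner face is grey foam lining (ends 12 mm inside the edges): not to be touched.
- cork_sample: Loose cork sample, 60 x 50 x 22 mm, in the end compartment of the case on its -x side, below the folded flap. Origin: centre of underside. Leave it.
- clay_sample: Loose terracotta sample, 60 x 50 x 18 mm, in the end compartment on the case's +x side. Origin: centre of underside. Leave it.
- tumbler: Glass tumbler, 72 mm wide, 85 mm tall, standing beyond the case's +x end. Origin: centre of underside. Leave it.
- pinecone: Brown pine cone, about 75 mm wide, 78 mm tall, standing beyond the case's +x end. Origin: centre of underside. Leave it.
- foam_block: White foam offcut, 50 x 150 x 45 mm, lying in front (-y) of the case. Origin: centre of underside. Leave it.
- model_tree: Model tree, 52 mm round base, 116 mm tall, 60 mm crown, standing in front (-y) of the case. Origin: centre of underside. Leave it.
- fibre_block: Brown fibre-board sample block, 60 x 100 mm, 50 mm tall, behind (+y) the case, behind the open lid. Origin: centre of underside. Leave it.

How it is judged (in metres and radians):
On the way, in this order (a step that is already met when the one before it is completed fails the run):
1. the flap lies folded flat in the case while the lid is still open (value of joint flap below 0.04 rad and value of joint lid above 1.2 rad), for 0.2 s.
2. the lid is shut over the folded flap (value of joint flap below 0.04 rad and value of joint lid below 0.03 rad), for 0.2 s.
At the end, for the whole second after the job is handed in: The flap is folded flat (within 0.04 rad), the lid is shut on the rim (within 0.03 rad, 7 mm at its free edge) and at rest; the tumbler, pine cone, foam block, model tree and fibre block are within 25 mm, and the two loose samples within 20 mm, of where they stood (all of step 2 and velocity of joint lid between -0.05 and 0.05 rad/s and not (distance of any of tumbler, pinecone, foam_block, model_tree, fibre_block from where it was at the start of the episode above 0.025 m or distance of any of cork_sample, clay_sample from where it was at the start of the episode above 0.02 m)); the robot touches nothing.
It fails at once if the lid was swung over while the flap still stood up (value of joint flap above 0.15 rad and value of joint lid below 1.2 rad).
It fails at once if the inner face of the flap or its mounted samples were touched (pinched or pulled instead of pushed) (contact force between the fingers and flap_c5 above 1 N or contact force between the fingers and flap_c6 above 1 N or contact force between the fingers and flap_c7 above 1 N or contact force between the fingers and flap_c8 above 1 N).
It fails at once if the foam lining of the lid was touched (pinched or pulled instead of pushed) (contact force between the fingers and lid_c5 above 1 N).
It fails at once if the lid or the flap was slammed (velocity of joint lid below -2.5 rad/s or velocity of joint flap below -3.5 rad/s).
It fails at once if another thing on the table or in the case was pushed, lifted or carried off (distance of any of tumbler, pinecone, foam_block, model_tree, fibre_block from where it was at the start of the episode above 0.025 m or distance of any of cork_sample, clay_sample from where it was at the start of the episode above 0.02 m).
It also fails if it takes over 61 s, if anything falls off the work surface, if the arm or the gripper's body presses on something with over 40 N, if the wrist force passes 120 N, or if a joint passes its speed limit or range.

## Working session

There is one attempt and no reset: what is moved stays moved. The work goes in short steps, Python scripts to look and compute and a shell command to move; the robot and the scene stay as the last step left them, time stands still between calls to the robot, and variables do not carry over. Pictures are saved under pics/ and viewed, about 8 in all and at most 12, crops included, and the job is handed in when it is done.

```bash
ls; mkdir -p pics
python3 - <<'E'
from workcell import env
import cv2,numpy as np
s=env.state();print({k:np.round(v,2).tolist() for k,v in s.items()})
for n in("scene","side"):
    im,d=env.grab_frame(n);cv2.imwrite(f"pics/{n}0.png",im);np.save(f"pics/{n}0.npy",d)
    p=env.camera_params(n);print(n,{k:np.round(v,3).tolist() for k,v in p.items()}, (d>0).mean())
print(env.camera_params("wrist"))
E
```

```text
pics
{'time_s': 0.0, 'qpos': [63.14, 18.35, 89.71, -0.0, 72.04, -1.14], 'qvel': [0.02, -0.03, 0.03, -0.04, 0.04, 0.07], 'effort': [-0.0, -41.25, -23.2, 0.07, 0.05, -0.0], 'ee_pos': [249.26, 517.58, 213.12], 'ee_rot': [180.0, 0.1, 64.28], 'force': [0.45, 0.1, -0.31], 'torque': [0.02, 0.06, 0.03], 'gripper_width': 91.12}
scene {'camera_matrix': [[452.838, 0.0, 248.976], [0.0, 452.838, 192.073], [0.0, 0.0, 1.0]], 'cam_to_world': [[-0.027, -0.767, 0.641, 1361.589], [1.0, -0.029, 0.007, 13.562], [0.013, 0.641, 0.768, 1006.253], [0.0, 0.0, 0.0, 1.0]]} 0.9958852132161459
side {'camera_matrix': [[381.359, 0.0, 260.613], [0.0, 381.359, 192.037], [0.0, 0.0, 1.0]], 'cam_to_world': [[0.126, 0.812, -0.571, -27.996], [-0.992, 0.107, -0.067, -60.996], [0.006, 0.574, 0.818, 981.748], [0.0, 0.0, 0.0, 1.0]]} 0.99609375
{'camera_matrix': array([[268.15271537,   0.        , 256.01426558],
       [  0.        , 268.15271537, 192.119008  ],
       [  0.        ,   0.        ,   1.        ]]), 'hand_eye': array([[ 9.99998516e-01,  7.65880277e-04,  1.54295082e-03,
         1.26284422e+00],
       [ 1.17014308e-03, -9.59361661e-01, -2.82176956e-01,
        -8.10750128e+01],
       [ 1.26413410e-03,  2.82178343e-01, -9.59361134e-01,
        -1.71550726e+02],
       [ 0.00000000e+00,  0.00000000e+00,  0.00000000e+00,
         1.00000000e+00]])}
```

View pics/scene0.png

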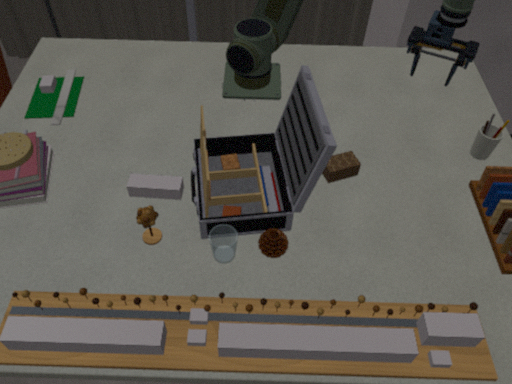

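View pics/side0.png

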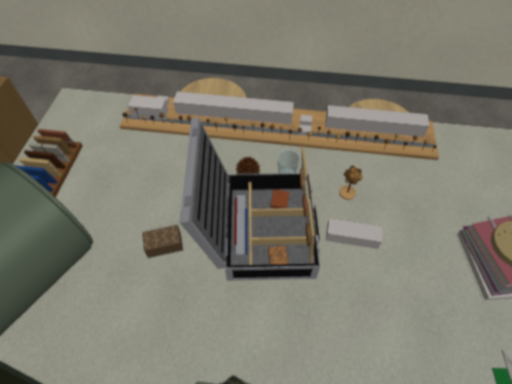

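The scene camera faces the robot, with image right = +y and image down = +x. The case is at about (240,185), with its flap on the left/front at (204,150). The lid is on the right, leaning back slightly. The tumbler (224,243) and pine cone (273,243) are past the +x end; the tree (150,225) and foam (155,187) are in front; the fibre block (341,167) is behind. Next I'll measure from depth.

```bash
cat > h.py <<'E'
import numpy as np,cv2
from workcell import env
def cloud(n,d):
    p=env.camera_params(n);K=p["camera_matrix"];v,u=np.mgrid[:384,:512]
    c=np.stack([(u-K[0,2])/K[0,0]*d,-(v-K[1,2])/K[1,1]*d,-d,np.ones_like(d)],-1)
    return (c@p["cam_to_world"].T)[...,:3]
def plane(P):
    for _ in range(6):
        c=P.mean(0);n=np.linalg.svd(P-c,full_matrices=False)[2][2];r=abs((P-c)@n);P=P[r<max(4,2*np.median(r))]
    return c,n,len(P)
E
python3 - <<'E'
from h import *
ims={n:cloud(n,np.load(f"pics/{n}0.npy")) for n in("scene","side")}
H=np.zeros((600,800),np.float32) # rows x 150..750, cols y -350..450
for n,C in ims.items():
    P=C.reshape(-1,3); k=(P[:,2]>20)&(P[:,0]>150)&(P[:,0]<750)&(P[:,1]>-350)&(P[:,1]<450)&(P[:,2]<400)
    P=P[k]; np.save(f"pics/{n}P.npy",P)
    for x,y,z in P: cv2.circle(H,(int(y+350),int(x-150)),1,float(z),-1) if H[int(x-150),int(y+350)]<z else 0
    w=C[100:350,50:450,2];print(n,"table z",np.median(w[abs(w)<15]))
    for lo in range(20,330,20):
        q=P[(P[:,2]>=lo)&(P[:,2]<lo+20)]; 
        print(lo,len(q),*(np.round(np.percentile(q[:,:2],[1,50,99],axis=0)).tolist() if len(q) else ''))
cv2.imwrite("pics/top.png",cv2.applyColorMap(np.uint8(np.clip(H*0.8,0,255)),cv2.COLORMAP_JET))
E
```

```text
scene table z 1.4000608763629998
20 2363 [367.0, -321.0] [554.0, -40.0] [748.0, 306.0]
40 3186 [368.0, -332.0] [531.0, -26.0] [747.0, 312.0]
60 1569 [365.0, -160.0] [660.0, -3.0] [739.0, 115.0]
80 1212 [363.0, -264.0] [607.0, -31.0] [740.0, 134.0]
100 595 [370.0, -270.0] [649.0, -98.0] [714.0, 142.0]
120 446 [366.0, -243.0] [551.0, 104.0] [695.0, 147.0]
140 392 [365.0, -136.0] [560.0, 109.0] [671.0, 153.0]
160 476 [358.0, -134.0] [547.0, 114.0] [670.0, 158.0]
180 433 [364.0, -133.0] [546.0, 118.0] [670.0, 163.0]
200 611 [366.0, -133.0] [550.0, 118.0] [670.0, 167.0]
220 369 [358.0, 107.0] [548.0, 135.0] [649.0, 173.0]
240 474 [364.0, 112.0] [536.0, 139.0] [647.0, 178.0]
260 408 [354.0, 117.0] [550.0, 146.0] [646.0, 184.0]
280 521 [249.0, 122.0] [533.0, 150.0] [646.0, 432.0]
300 1095 [247.0, 129.0] [508.0, 162.0] [643.0, 447.0]
320 128 [192.0, 421.0] [244.0, 438.0] [257.0, 450.0]
side table z -0.9455719253677444
20 2082 [357.0, -320.0] [505.0, -47.0] [708.0, 288.0]
40 2821 [359.0, -332.0] [511.0, -2.0] [725.0, 313.0]
60 1619 [356.0, -163.0] [552.0, -10.0] [735.0, 111.0]
80 549 [353.0, -263.0] [505.0, 21.0] [740.0, 116.0]
100 420 [352.0, -270.0] [577.0, 79.0] [706.0, 120.0]
120 410 [352.0, -137.0] [474.0, 96.0] [649.0, 127.0]
140 407 [351.0, -137.0] [477.0, 93.0] [650.0, 133.0]
160 457 [350.0, -135.0] [472.0, 105.0] [642.0, 139.0]
180 411 [349.0, -133.0] [479.0, 106.0] [646.0, 143.0]
200 601 [349.0, -132.0] [472.0, 111.0] [658.0, 148.0]
220 322 [347.0, 108.0] [452.0, 124.0] [634.0, 152.0]
240 433 [346.0, 113.0] [455.0, 130.0] [634.0, 157.0]
260 386 [346.0, 119.0] [454.0, 134.0] [636.0, 163.0]
280 513 [346.0, 123.0] [456.0, 140.0] [639.0, 170.0]
300 1194 [346.0, 130.0] [470.0, 156.0] [638.0, 190.0]
320 0
```

View pics/top.png

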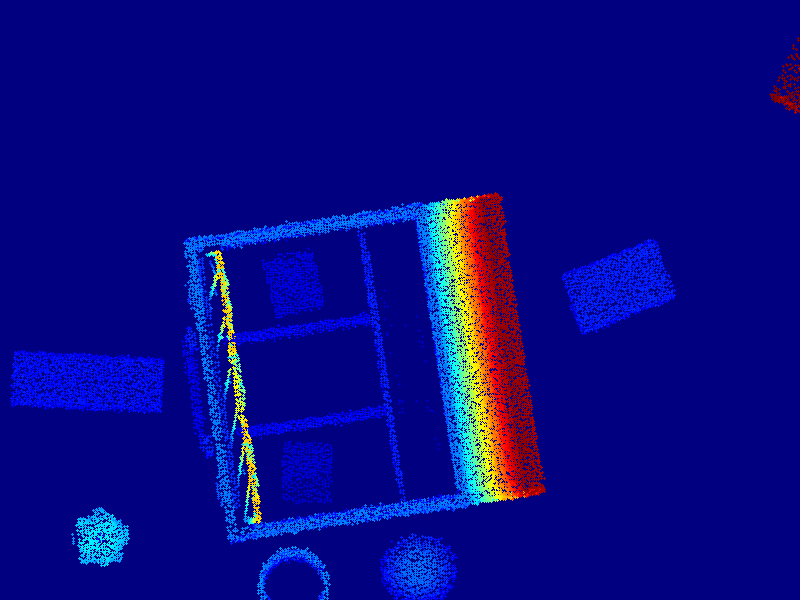

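The top-down height map (row = x-150, column = y+350) shows the case rim corners at about (185,240), (233,540) and (425,205), so the yaw is about 9°. The flap stands just inside the front wall. The lid leans back, with its top around column 520. The fibre block and foam are clear of both. Next I'll fit these precisely.

```bash
cat >> h.py <<'E'
def tocase(P,c):
    a=np.radians(c[2]);R=np.array([[np.cos(a),-np.sin(a)],[np.sin(a),np.cos(a)]])
    Q=np.array(P,float);Q[...,:2]=(Q[...,:2]-c[:2])@R;return Q
E
python3 - <<'E'
from h import *
for n in("scene","side"):
    P=np.load(f"pics/{n}P.npy")
    c=np.array([522,-22,8.7])
    for it in range(6):   # refine on outer edges of the rim band, in case coordinates
        Q=tocase(P,c); q=Q[(Q[:,2]>70)&(Q[:,2]<86)&(abs(Q[:,0])<160)&(abs(Q[:,1])<130)]
        x,y=q[:,0],q[:,1]
        b=(abs(abs(x)-146)<14)&(abs(y)<90)       # end walls
        def mid(v,s): return np.median(v)
        A=q[(abs(x+146)<12)&(abs(y)<90)];B=q[(abs(x-146)<12)&(abs(y)<90)];F=q[(abs(y+116)<8)&(abs(x)<135)]
        # wall mid-lines are x=-146, x=146, y=-116
        fa=np.polyfit(A[:,1],A[:,0],1);fb=np.polyfit(B[:,1],B[:,0],1);ff=np.polyfit(F[:,0],F[:,1],1)
        dyaw=np.degrees(-(fa[0]+fb[0])/2)*.5+np.degrees(ff[0])*.5
        dx=(fa[1]+fb[1])/2;dy=ff[1]+116
        a=np.radians(c[2]);c=c+np.array([dx*np.cos(a)-dy*np.sin(a),dx*np.sin(a)+dy*np.cos(a),dyaw])
    print(n,np.round(c,2),"width",fb[1]-fa[1],"z",np.median(A[:,2]),np.median(B[:,2]),len(A),len(B),len(F),np.round(np.degrees([fa[0],fb[0],ff[0]]),2))
    Q=tocase(P,c)
    f=Q[(abs(Q[:,0])<135)&(Q[:,1]<-60)&(Q[:,1]>-140)&(Q[:,2]>100)]
    l=Q[(abs(Q[:,0])<150)&(Q[:,1]>90)&(Q[:,1]<260)&(Q[:,2]>110)&(Q[:,2]<330)]
    for nm,S in(("flap",f),("lid",l)):
        cc,nn,m=plane(S);print(nm,np.round(cc),np.round(nn,3),m,len(S),"ymin/max",np.percentile(S[:,1],[1,99]).round(),"zmax",np.percentile(S[:,2],99).round())
    t=l[l[:,2]>295];print("lid top y range",np.percentile(t[:,1],[2,50,98]),"z",np.percentile(t[:,2],[50,98]))
E
```

```text
scene [524.9  -24.19   8.64] width 292.4304229957567 z 79.03847230245447 79.40902338506834 298 370 283 [0.05 0.05 0.05]
flap [ 25. -93. 180.] [-0.005  0.995 -0.103] 461 522 ymin/max [-100.  -84.] zmax 220.0
lid [ 14. 153. 221.] [ 0.007 -0.967  0.254] 3519 4731 ymin/max [125. 197.] zmax 315.0
lid top y range [171.35624    180.97444828 197.93880552] z [310.08950441 316.28911205]
side [521.07 -25.09   8.36] width 292.7933060662127 z 78.06516494278128 77.26046043989709 347 251 219 [-0.35 -0.12 -0.24]
flap [-17. -87. 179.] [ 0.009 -1.    -0.002] 602 693 ymin/max [-96. -83.] zmax 216.0
lid [-16. 155. 224.] [ 0.001 -0.967  0.255] 3248 4548 ymin/max [127. 199.] zmax 313.0
lid top y range [173.08556723 184.48340671 199.00795401] z [308.18629608 313.82573918]
```

```bash
python3 -m pendant '[{"xyz":[0,0,-0.02],"roll":7,"jaw":1},{"xyz":[0,0,-0.045],"roll":14,"jaw":1},{"xyz":[0,0,-0.07],"roll":21,"jaw":1},{"xyz":[0,0,-0.095],"roll":28,"jaw":1},{"xyz":[0,0,-0.12],"roll":35,"jaw":1},{"xyz":[0,0,-0.14],"roll":42,"jaw":1},{"xyz":[0,0,-0.146],"roll":49,"jaw":1},{"xyz":[0,0,-0.146],"roll":55.78,"jaw":1}]' 20
```

```text
time_s: 1.1
ee_pos: [249.5, 518.1, 360.3]
ee_rot: [-180.0, -0.0, 8.3]
force: [-0.8, 0.2, -0.7]
gripper_width: 14.1
```

```bash
python3 -m pendant '[{"xyz":[0.012,0.045,0],"roll":0,"jaw":1},{"xyz":[0.024,0.09,0],"roll":0,"jaw":1},{"xyz":[0.036,0.136,0],"roll":0,"jaw":1},{"xyz":[0.048,0.182,0],"roll":0,"jaw":1},{"xyz":[0.06,0.228,0],"roll":0,"jaw":1},{"xyz":[0.072,0.274,0],"roll":0,"jaw":1},{"xyz":[0.084,0.32,0],"roll":0,"jaw":1},{"xyz":[0.096,0.366,0],"roll":0,"jaw":1}]'; python3 -m pendant '[{"xyz":[0.012,0.045,0],"roll":0,"jaw":1},{"xyz":[0.024,0.09,0],"roll":0,"jaw":1},{"xyz":[0.036,0.136,0],"roll":0,"jaw":1},{"xyz":[0.048,0.182,0],"roll":0,"jaw":1},{"xyz":[0.06,0.228,0],"roll":0,"jaw":1},{"xyz":[0.072,0.274,0],"roll":0,"jaw":1},{"xyz":[0.084,0.32,0],"roll":0,"jaw":1},{"xyz":[0.094,0.366,0],"roll":0,"jaw":1}]'
cat >> h.py <<'E'
C=np.array([523,-24.6,8.5])
def where():
    s=env.state();print("t",round(s["time_s"],2),"tcp case",tocase(s["ee_pos"],C).round(1),"rot",np.round(s["ee_rot"],1),"F",np.round(s["force"],1),"w",round(float(s["gripper_width"]),1),"q",np.round(s["qpos"]))
def lidflap(n="side"):
    im,d=env.grab_frame(n);Q=tocase(cloud(n,d).reshape(-1,3),C);return im,Q
E
python3 -c "
from h import *
where()"
```

```text
time_s: 2.1
ee_pos: [398.8, 168.8, 359.7]
ee_rot: [180.0, 0.0, 8.5]
force: [0.2, -0.6, -0.1]
gripper_width: 0.3
time_s: 3.1
ee_pos: [546.0, -179.2, 359.4]
ee_rot: [-180.0, 0.0, 8.5]
force: [0.4, 0.7, -0.7]
gripper_width: 0.3
t 3.1 tcp case [-1.000e-01 -1.563e+02  3.594e+02] rot [-180.     0.     8.5] F [ 0.4  0.7 -0.7] w 0.3 q [-19.  15.  73.   0.  91. -28.]
```

```bash
python3 -m pendant '[{"xyz":[0,0,0.025],"roll":0,"jaw":1},{"xyz":[0,0,0.05],"roll":0,"jaw":1},{"xyz":[0,0,0.075],"roll":0,"jaw":1},{"xyz":[0,0,0.1],"roll":0,"jaw":1},{"xyz":[0,0,0.125],"roll":0,"jaw":1},{"xyz":[0,0,0.15],"roll":0,"jaw":1},{"xyz":[0,0,0.17],"roll":0,"jaw":1},{"xyz":[0,0,0.178],"roll":0,"jaw":1}]'
python3 - <<'E'
from h import *
where()
im,Q=lidflap("scene");cv2.imwrite("pics/a.png",cv2.resize(im[60:270,120:400],None,fx=2.5,fy=2.5))
E
```

```text
time_s: 4.1
ee_pos: [544.8, -177.5, 180.3]
ee_rot: [-179.9, 0.2, 8.5]
force: [-0.9, 0.6, 1.0]
gripper_width: 0.6
t 4.1 tcp case [  -1.  -154.4  180.3] rot [-179.9    0.2    8.5] F [-0.9  0.6  1. ] w 0.6 q [-19.  20.  93.   0.  68. -28.]
```

View pics/a.png

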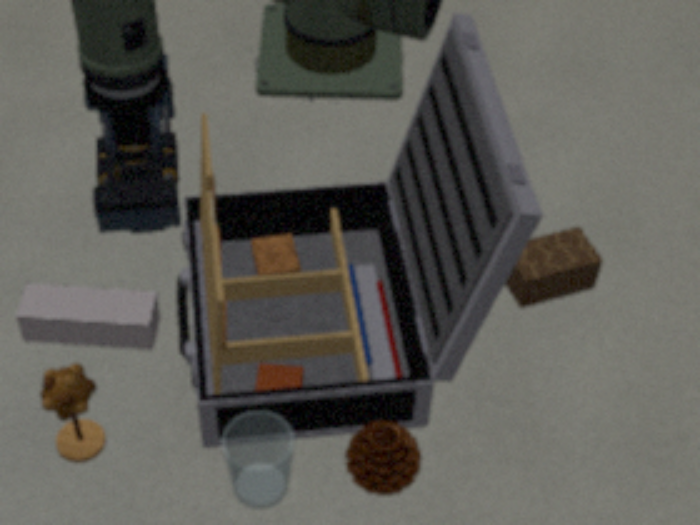

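The gripper (135,190 in the crop) hangs in front of the flap (210,250), clear of the foam, tree and case. The lid is open and nothing has been disturbed. Now I'll push the flap along an arc.

```bash
python3 -m pendant '[{"xyz":[0,-0.016,0],"roll":0,"jaw":1},{"xyz":[0,-0.034,0],"roll":0,"jaw":1},{"xyz":[0,-0.046,0.001],"roll":0,"jaw":1},{"xyz":[0,-0.057,0.002],"roll":0,"jaw":1},{"xyz":[0,-0.067,0.004],"roll":0,"jaw":1},{"xyz":[0,-0.078,0.007],"roll":0,"jaw":1},{"xyz":[0,-0.088,0.012],"roll":0,"jaw":1},{"xyz":[0,-0.097,0.017],"roll":0,"jaw":1}]'
python3 - <<'E'
from h import *
where()
for n in("scene","side"):
    im,Q=lidflap(n)
    cv2.imwrite(f"pics/b_{n}.png",cv2.resize(im[60:270,120:400],None,fx=2.5,fy=2.5))
    f=Q[(abs(Q[:,0])>60)&(abs(Q[:,0])<132)&(Q[:,1]<60)&(Q[:,1]>-130)&(Q[:,2]>95)&(Q[:,2]<225)];c,nn,m=plane(f);print(n,c.round(),nn.round(3),m,len(f))
E
```

```text
time_s: 5.15
ee_pos: [531.3, -81.0, 164.7]
ee_rot: [-180.0, -0.0, 8.5]
force: [0.2, -0.5, 2.6]
gripper_width: 1.0
t 5.15 tcp case [-1.000e-01 -5.700e+01  1.647e+02] rot [-180.    -0.     8.5] F [ 0.2 -0.5  2.6] w 1.0 q [-10.  17.  99.   0.  64. -18.]
scene [ 97. -50. 150.] [-0.006  0.863 -0.504] 586 596
side [-111.  -71.  109.] [ 0.009 -0.862  0.506] 81 81
```

```bash
python3 -m pendant '[{"xyz":[0,-0.009,0.006],"roll":0,"jaw":1},{"xyz":[0,-0.018,0.012],"roll":0,"jaw":1},{"xyz":[0,-0.026,0.02],"roll":0,"jaw":1},{"xyz":[0,-0.033,0.028],"roll":0,"jaw":1},{"xyz":[0,-0.04,0.036],"roll":0,"jaw":1},{"xyz":[0,-0.046,0.0455],"roll":0,"jaw":1},{"xyz":[0,-0.051,0.055],"roll":0,"jaw":1},{"xyz":[0,-0.055,0.065],"roll":0,"jaw":1}]'; python3 -m pendant '[{"xyz":[0,-0.003,0.01],"roll":0,"jaw":1},{"xyz":[0,-0.0055,0.02],"roll":0,"jaw":1},{"xyz":[0,-0.007,0.03],"roll":0,"jaw":1},{"xyz":[0,-0.0075,0.037],"roll":0,"jaw":1},{"xyz":[0,-0.0075,0.041],"roll":0,"jaw":1},{"xyz":[0,-0.0075,0.043],"roll":0,"jaw":1},{"xyz":[0,-0.0075,0.0445],"roll":0,"jaw":1},{"xyz":[0,-0.0075,0.0455],"roll":0,"jaw":1}]'
python3 -c "
from h import *
where()"
```

```text
time_s: 6.25
ee_pos: [523.0, -27.0, 99.2]
ee_rot: [-180.0, 0.0, 8.5]
force: [-0.1, -0.1, 1.0]
gripper_width: 0.4
time_s: 7.25
ee_pos: [522.1, -20.0, 56.1]
ee_rot: [180.0, -0.0, 8.5]
force: [-5.1, 0.2, 17.1]
gripper_width: 0.5
t 7.25 tcp case [-0.2  4.6 56.1] rot [180.   -0.    8.5] F [-5.1  0.2 17.1] w 0.5 q [ -3.  23. 109.   0.  48. -12.]
```

```bash
python3 -m pendant '[{"xyz":[0,0,0.001],"roll":0,"jaw":1},{"xyz":[0,0,0.0],"roll":0,"jaw":1},{"xyz":[0,0,-0.05],"roll":0,"jaw":1},{"xyz":[0,0,-0.1],"roll":0,"jaw":1},{"xyz":[0,0,-0.16],"roll":0,"jaw":1},{"xyz":[0,0,-0.22],"roll":0,"jaw":1},{"xyz":[0,0,-0.28],"roll":0,"jaw":1},{"xyz":[0,0,-0.312],"roll":0,"jaw":1}]'
python3 - <<'E'
from h import *
where()
for n in("scene","side"):
    im,Q=lidflap(n)
    cv2.imwrite(f"pics/c_{n}.png",cv2.resize(im[60:270,120:400],None,fx=2.5,fy=2.5))
    f=Q[(abs(Q[:,0])<130)&(Q[:,1]<45)&(Q[:,1]>-95)&(Q[:,2]>40)&(Q[:,2]<90)];c,nn,m=plane(f);print(n,c.round(1),nn.round(3),m,len(f))
    l=Q[(abs(Q[:,0])<150)&(Q[:,1]>90)&(Q[:,1]<260)&(Q[:,2]>110)&(Q[:,2]<330)];c,nn,m=plane(l);print("lid",c.round(),nn.round(3),m)
E
```

```text
time_s: 8.25
ee_pos: [522.8, -20.4, 370.3]
ee_rot: [179.9, -0.3, 8.5]
force: [-0.2, -0.1, -0.9]
gripper_width: 0.5
t 8.25 tcp case [  0.4   4.2 370.3] rot [179.9  -0.3   8.5] F [-0.2 -0.1 -0.9] w 0.5 q [ -3.  10.  79.  -0.  91. -12.]
scene [  5.6 -26.4  57.2] [-0.001  0.    -1.   ] 3228 3362
lid [ 14. 153. 220.] [ 0.008 -0.967  0.254] 3486
side [-21.8 -63.1  54.8] [-0.    -0.001 -1.   ] 1713 1749h.py:9: RuntimeWarning: Mean of empty slice.
  c=P.mean(0);n=np.linalg.svd(P-c,full_matrices=False)[2][2];r=abs((P-c)@n);P=P[r<max(4,2*np.median(r))]
  ret = um.true_divide(
Traceback (most recent call last):
  File "h.py", line 9, in plane
    c=P.mean(0);n=np.linalg.svd(P-c,full_matrices=False)[2][2];r=abs((P-c)@n);P=P[r<max(4,2*np.median(r))]
                  ~~~~~~~~~~~~~~~~~~~~~~~~~~~~~~~~~~~~~~~~~^^^
IndexError: index 2 is out of bounds for axis 0 with size 0
```

View pics/c_scene.png

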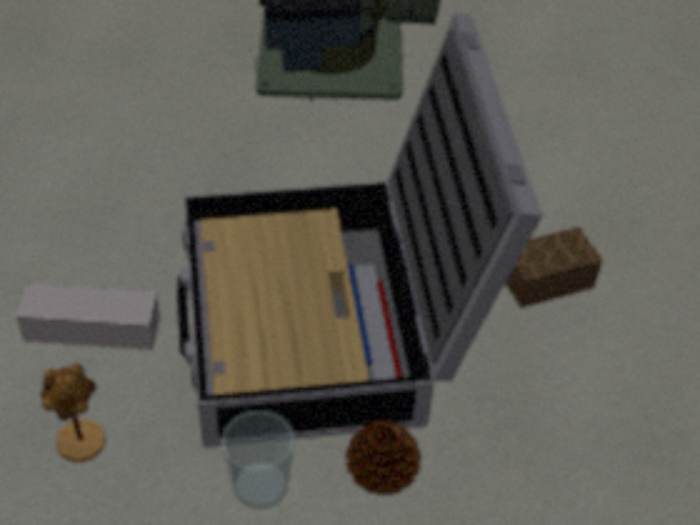

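The flap lies flat at z ≈ 56 mm with a vertical normal, and the lid is unmoved at about 1.83 rad. Next I'll cross over the lid and come down behind it.

```bash
python3 -m pendant '[{"xyz":[0,-0.02,0],"roll":0,"jaw":1},{"xyz":[0,-0.055,0],"roll":0,"jaw":1},{"xyz":[0,-0.09,0],"roll":0,"jaw":1},{"xyz":[0,-0.125,0],"roll":0,"jaw":1},{"xyz":[0,-0.16,0],"roll":0,"jaw":1},{"xyz":[0,-0.195,0],"roll":0,"jaw":1},{"xyz":[0,-0.23,0],"roll":0,"jaw":1},{"xyz":[0,-0.245,0],"roll":0,"jaw":1}]'; python3 -m pendant '[{"xyz":[0,0,0],"roll":0,"jaw":1},{"xyz":[0,0,0.015],"roll":0,"jaw":1},{"xyz":[0,0,0.03],"roll":0,"jaw":1},{"xyz":[0,0,0.045],"roll":0,"jaw":1},{"xyz":[0,0,0.06],"roll":0,"jaw":1},{"xyz":[0,0,0.075],"roll":0,"jaw":1},{"xyz":[0,0,0.09],"roll":0,"jaw":1},{"xyz":[0,0,0.098],"roll":0,"jaw":1}]'
python3 -c "
from h import *
where()"
```

```text
time_s: 9.35
ee_pos: [485.3, 223.3, 365.1]
ee_rot: [180.0, 0.1, 8.6]
force: [0.5, 0.8, 0.4]
gripper_width: 0.7
time_s: 10.35
ee_pos: [485.5, 222.2, 267.3]
ee_rot: [180.0, 0.1, 8.5]
force: [-0.1, 0.6, 0.5]
gripper_width: 0.6
t 10.35 tcp case [ -0.6 249.6 267.3] rot [1.8e+02 1.0e-01 8.5e+00] F [-0.1  0.6  0.5] w 0.6 q [23. 13. 89.  0. 78. 15.]
```

```bash
python3 -m pendant '[{"xyz":[0,0.016,0],"roll":0,"jaw":1},{"xyz":[0,0.03,0],"roll":0,"jaw":1},{"xyz":[0,0.042,0],"roll":0,"jaw":1},{"xyz":[0,0.054,0],"roll":0,"jaw":1},{"xyz":[0,0.066,0],"roll":0,"jaw":1},{"xyz":[0,0.078,0],"roll":0,"jaw":1},{"xyz":[0,0.09,0],"roll":0,"jaw":1},{"xyz":[0,0.1,0],"roll":0,"jaw":1}]'; python3 -m pendant '[{"xyz":[0,0.01,0],"roll":0,"jaw":1},{"xyz":[0,0.02,0],"roll":0,"jaw":1},{"xyz":[0,0.029,0],"roll":0,"jaw":1},{"xyz":[0,0.038,0],"roll":0,"jaw":1},{"xyz":[0,0.046,0],"roll":0,"jaw":1},{"xyz":[0,0.054,0],"roll":0,"jaw":1},{"xyz":[0,0.062,0],"roll":0,"jaw":1},{"xyz":[0,0.07,0],"roll":0,"jaw":1}]'
python3 - <<'E'
from h import *
where()
im,Q=lidflap("scene");cv2.imwrite("pics/d.png",cv2.resize(im[60:270,120:400],None,fx=2.5,fy=2.5))
E
```

```text
time_s: 11.35
ee_pos: [500.8, 122.9, 268.6]
ee_rot: [-179.9, -0.0, 8.5]
force: [-0.4, 5.0, 3.6]
gripper_width: 0.3
time_s: 12.35
ee_pos: [510.9, 53.5, 268.4]
ee_rot: [180.0, 0.0, 8.5]
force: [0.0, 4.0, -1.5]
gripper_width: 0.4
t 12.35 tcp case [ -0.4  79.1 268.4] rot [180.    0.    8.5] F [ 0.   4.  -1.5] w 0.4 q [ 5. 11. 92. -0. 77. -4.]
```

View pics/d.png

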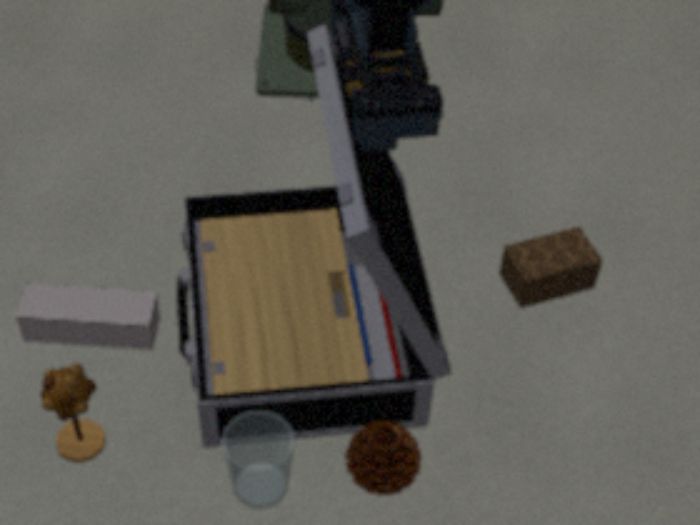

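The lid stands at about 67°, with the fingers on its outer side (380,110 in the crop). The flap stays flat and nothing else has moved. I'll continue the arc.

```bash
python3 -m pendant '[{"xyz":[0,0.0105,0.003],"roll":0,"jaw":1},{"xyz":[0,0.023,0.008],"roll":0,"jaw":1},{"xyz":[0,0.0355,0.0145],"roll":0,"jaw":1},{"xyz":[0,0.047,0.021],"roll":0,"jaw":1},{"xyz":[0,0.0585,0.029],"roll":0,"jaw":1},{"xyz":[0,0.0695,0.0375],"roll":0,"jaw":1},{"xyz":[0,0.0795,0.0465],"roll":0,"jaw":1},{"xyz":[0,0.089,0.0565],"roll":0,"jaw":1}]'; python3 -m pendant '[{"xyz":[0,0.009,0.0105],"roll":0,"jaw":1},{"xyz":[0,0.017,0.0215],"roll":0,"jaw":1},{"xyz":[0,0.024,0.033],"roll":0,"jaw":1},{"xyz":[0,0.0305,0.045],"roll":0,"jaw":1},{"xyz":[0,0.036,0.058],"roll":0,"jaw":1},{"xyz":[0,0.0405,0.0705],"roll":0,"jaw":1},{"xyz":[0,0.0435,0.0805],"roll":0,"jaw":1},{"xyz":[0,0.046,0.0905],"roll":0,"jaw":1}]'
python3 -c "
from h import *
where()"
```

```text
time_s: 13.4
ee_pos: [524.3, -34.7, 211.4]
ee_rot: [180.0, -0.0, 8.5]
force: [-0.9, 1.0, 0.3]
gripper_width: 0.5
time_s: 14.4
ee_pos: [531.1, -79.6, 120.8]
ee_rot: [180.0, -0.0, 8.5]
force: [0.6, -0.6, 1.4]
gripper_width: 0.5
t 14.4 tcp case [-1.000e-01 -5.560e+01  1.208e+02] rot [180.   -0.    8.5] F [ 0.6 -0.6  1.4] w 0.5 q [-10.  19. 103.  -0.  58. -18.]
```

```bash
python3 -m pendant '[{"xyz":[0,0.0015,0.006],"roll":0,"jaw":1},{"xyz":[0,0.0025,0.012],"roll":0,"jaw":1},{"xyz":[0,0.003,0.016],"roll":0,"jaw":1},{"xyz":[0,0.003,0.019],"roll":0,"jaw":1},{"xyz":[0,0.003,0.0205],"roll":0,"jaw":1},{"xyz":[0,0.003,0.0215],"roll":0,"jaw":1},{"xyz":[0,0.003,0.0225],"roll":0,"jaw":1},{"xyz":[0,0.003,0.0225],"roll":0,"jaw":1}]'
```

```text
time_s: 15.4
ee_pos: [531.4, -82.5, 100.2]
ee_rot: [180.0, -0.0, 8.5]
force: [-2.9, -1.1, 7.8]
gripper_width: 0.6
```

```bash
python3 -m pendant '[{"xyz":[0,0,0.0005],"roll":0,"jaw":1},{"xyz":[0,0,0.001],"roll":0,"jaw":1},{"xyz":[0,0,0.0015],"roll":0,"jaw":1},{"xyz":[0,0,0.002],"roll":0,"jaw":1},{"xyz":[0,0,0.002],"roll":0,"jaw":1},{"xyz":[0,0,0.002],"roll":0,"jaw":1},{"xyz":[0,0,0.002],"roll":0,"jaw":1},{"xyz":[0,0,0.002],"roll":0,"jaw":1}]'; python3 -m pendant '[{"xyz":[0,0,-0.005],"roll":0,"jaw":1},{"xyz":[0,0,-0.02],"roll":0,"jaw":1},{"xyz":[0,0,-0.05],"roll":0,"jaw":1},{"xyz":[0,0,-0.09],"roll":0,"jaw":1},{"xyz":[0,0,-0.13],"roll":0,"jaw":1},{"xyz":[0,0,-0.16],"roll":0,"jaw":1},{"xyz":[0,0,-0.18],"roll":0,"jaw":1},{"xyz":[0,0,-0.18],"roll":0,"jaw":1}]'
python3 - <<'E'
from h import *
where()
for n in("scene","side"):
    im,Q=lidflap(n)
    cv2.imwrite(f"pics/e_{n}.png",cv2.resize(im[60:270,120:400],None,fx=2.5,fy=2.5))
    f=Q[(abs(Q[:,0])<140)&(abs(Q[:,1])<112)&(Q[:,2]>85)&(Q[:,2]<125)];c,nn,m=plane(f);print(n,c.round(1),nn.round(4),m,len(f))
E
```

```text
time_s: 16.4
ee_pos: [531.4, -82.5, 100.1]
ee_rot: [180.0, -0.1, 8.5]
force: [-5.5, 0.2, 20.8]
gripper_width: 0.6
time_s: 17.4
ee_pos: [532.2, -82.4, 278.7]
ee_rot: [179.9, -0.2, 8.5]
force: [0.1, 0.0, 0.6]
gripper_width: 0.0
t 17.4 tcp case [  0.6 -58.5 278.7] rot [179.9  -0.2   8.5] F [0.1 0.  0.6] w 0.0 q [-10.  13.  88.   0.  79. -19.]
scene [ 10.4  -1.2 101.3] [-1.3e-03 -5.0e-04 -1.0e+00] 6116 6266
side [-82.3 -92.6  98.9] [0.0063 0.0154 0.9999] 650 665
```

View pics/e_scene.png

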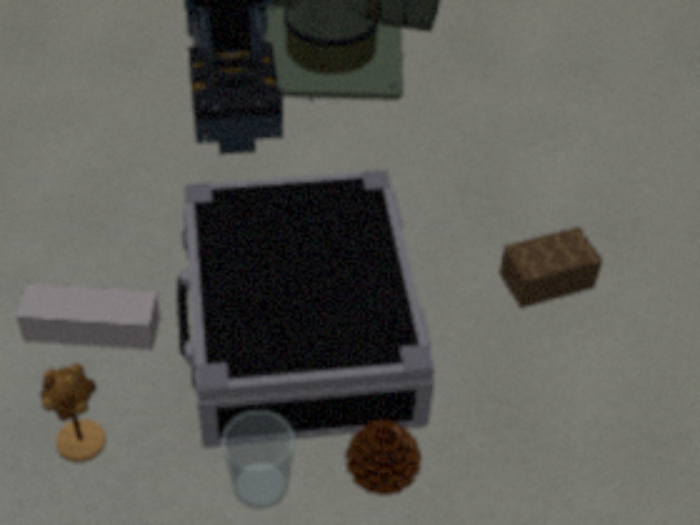

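The lid is shut: its top is level to 0.0005 rad at z ≈ 101 mm in the scene view. All the surrounding objects are where they were and the gripper is clear, so I'm handing in.

```bash
python3 -c "
from workcell import env
print(env.job_done())"
```

```text
the job is handed in; nothing more can be done
None
```

The case is shut and the job is handed in, at about 17.5 s on the robot's clock. With the fingers closed, I pushed the flap down on its outer face (final press about 17 N). I then went over the lid, pushed it shut from its outer side and pressed it home with about 21 N.

**Flap:** after folding it measured level, at 57 mm (scene camera) and 55 mm (side camera), against the expected 56 mm. The lid was still at about 1.83 rad then. Once the lid closed over it, the flap could not be seen again.

**Lid:** the fingertip stopped at 100 mm, the shut height. The scene camera showed the lid level to 0.001 rad at 101 mm. The side view showed a 0.015 rad tilt, but from only a corner patch partly hidden by the arm. That disagrees with the scene view but is still within the 0.03 limit.

**Everything else:** the tumbler, pine cone, foam block, tree and fibre block looked unmoved in the last picture; I judged that by eye. The two loose samples were hidden under the flap, so I couldn't check them. The arm was clear of everything at hand-in.

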